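# Press the flanged bush into the idler sprocket and park the press

### The arm

A 6-joint arm with a two-finger parallel gripper is mounted at the origin on the work surface. World frame = base frame: x ahead of the robot, y to its left, z up, the work surface at z = 0. Lengths are in mm, angles in degrees, forces in N, time in s.
With the tool pointing down it reaches from about 350 to 850 mm from the base axis. Payload 8.1 kg.
Tool frame: the origin (TCP) lies on the centre line of the jaws, within the pads' length; the fingertips stand 19 mm ahead of it and the grasp point (between the pads) is the TCP; z points along the fingers, y is the direction in which the jaws open and shut (so a half turn about z gives the same grasp; the last joint's range is limited). The gripper opens to 85 mm and grips with 20 to 120 N. Pads are 22 mm wide; open, the fingers measure 114 mm over their backs; the gripper's body (76 mm by 85 mm) begins 54 mm behind the grasp point. The pads swing forward as they close: fully open they stand 13 mm farther back than shut.
Start: joints at [-70.554, 7.471, 85.268, -0, 87.261, -4.893], TCP at [247.303, -546.669, 250.292] pointing down, gripper open.
Joint ranges: [-169.43, 169.43], [-51.17, 129.36], [1.28, 143.12], [-76.62, 256.62], [0, 156.53], [-152.29, 152.29]. Speed limits (degrees/s): [136.94, 136.94, 159.86, 180, 180, 180].

### API

Orientations are given as [roll, pitch, yaw] about the fixed x, y, z axes, in that order (R = Rz(yaw) Ry(pitch) Rx(roll)).
In Python, from bench import r, viewer gives the robot as it stands.
- The arm moves only by the tool carry_out, never from a script. Its argument "commands" is a list that holds one entry, the list of rows, each a list of 7 numbers: the finger opening in mm, from 0 to 85.4, then the shift along the tool's x, y, z in mm, then the turn, a rotation vector about the tool's x, y, z in degrees. A call has 1 to 5 rows; each row is the pose to reach, as a shift and turn from the pose commanded when the call began, along the tool's axes at that moment; what a row does not reach only later rows make up. A row lasts 1/8 s, in which the tool goes at most 62.5 mm and 10.7 degrees, less where a joint would pass 70% of its speed; a pose out of reach is approached as far as the arm can. A call with a gripper value outside its range is refused whole. The fingers move at their own pace and stop on an object; "grip_force" is the grip in N (left out, the last holds). Time passes only in rows, so rows that repeat a pose let the fingers close. It gives the time, the measured TCP pose, the force and the opening at its end, in the units of the state.
- r.sense(): the state, without advancing time (a new reading comes with each control period).
- viewer.snapshot(name): name is "scene" or "top" or "wrist"; returns the picture (384x512x3 uint8, red, green, blue); there is no depth.
- viewer.calibration(name): a dict with "camera_matrix" (3x3 intrinsics, pixels), "k1" (the pictures are not rectified: a ray, as slopes to the right and down, at radius r is drawn at 1 + k1 r^2 times it, then the intrinsics apply), "rvec" (rotation vector, rad) and "tvec" (3), from world to camera coordinates, as OpenCV has them. Camera axes: x right, y down, z forward; pixel columns grow to the right and rows downward; lengths in mm; the calibration is good to about 2 mm. A picture is of the moment at which its call begins: read the wrist's pose just before it. calibration takes no time and is no camera call; for the wrist camera it gives the pose at the moment of the call.
- r.hand_in(): hands the job in, once; it reports no verdict.
The state is a dict: "time": time; "joint_pos": joint angles; "qd": joint speeds; "joint_efforts": joint torques, N m; "tool_pos": TCP position; "tcp_rot": TCP orientation; "ft_force": force on the tool from outside, world axes, zero at the start; "wrist_torque": the same for the moment, N m; "finger_gap": finger opening in mm.
Only numpy, scipy, OpenCV 4.12 (cv2) and the standard library are available. Lean on these libraries where they do the work, as an engineer would, in place of code of your own. Each camera call takes 0.05 s, during which the arm holds its last target. There are 200 camera calls.

### The job

An idler sprocket with a flanged bush started in its hub waits on the loading slide of the bench screw press. Push the slide in until it is fully home under the ram, then wind the handwheel clockwise by its crank handle until the bush is all the way in and you feel it seat firmly, with about 14 N of push on the handle, without forcing it. Then wind back anticlockwise until the pointer on the wheel's rim stands at the long line of the scale plate on the far side, let go, and leave everything else on the counter where it lies.

Things in the scene. Friction and masses are not known exactly. Their poses are not given: they have to be found in the camera images.
- press: Blue-grey cast C-frame bench screw press, 170 x 340 mm base, top of the wheel's rim 252 mm above the counter. Origin: on the counter, under the ram's axis. Its own +x points to the far side (the scale plate), its -y is the open throat from which the loading slide sticks out, its +y the column. The wheel turns about the vertical line through this origin.
- ram: Steel ram that moves up and down in the press head, round nose 36 mm across. Origin: centre of the nose's lower face. A full turn of the wheel moves it 44 mm (7 mm a radian; clockwise from above = down), no backlash. It meets the bush some 10 to 18 mm below its parked height; the slide sits on packing of differing height, so just where must be felt.
- wheel: Dark steel handwheel on top of the press, three spokes, rim 140 mm across its centre line, 14 mm thick, axis vertical. Origin: on its axis, 13 mm below the middle of the rim; its +x runs to the pointer, its -x to the crank handle. It stays where it is left and does not rise or sink. Found 0.5 to 1.05 rad clockwise of the mark; turns from 1.2 rad anticlockwise to 4.3 rad clockwise of the mark.
- handle_grip (a point): On the axis of the crank handle, a black upright sleeve 22 mm across, 50 mm tall, on the rim opposite the pointer, 70 mm from the wheel's axis. The point is 18 mm below the sleeve's top, 35 mm above the rim's top. The sleeve spins freely, so a hand pinching it need not turn. Push along the circle: 2 N turn the wheel free, 5.5 N press the bush in; once it is home, 2.5 N more per 0.05 rad.
- pointer (a point): Tip of the pointer, a flat steel finger 6 mm wide that sticks out from the wheel's rim, 112 mm from the wheel's axis, 245 mm above the counter. It turns with the wheel and passes 5 mm over the scale plate.
- mark (a point): Where the pointer's tip stands when it is at the long line in the middle of the scale plate: the upright aluminium plate, 70 mm wide, short lines 10 mm apart, fixed to the far side of the press head (press +x), below the rim. Pointer here = press parked. 112 mm from the wheel's axis, 245 mm above the counter.
- slide (a joint): Loading slide, an aluminium plate 70 x 255 mm carrying the sprocket (90 mm across). 0 = fully home against its stop, with the bush under the ram; grows (m) as it is pulled out along the press's -y; 0.07 to 0.105 as found. About 3 N to slide; it stays where it is left. With a push of 8 to 15 N at the stop it is home.
- slide_grip (a point): Point on the axis of the slide's upright black knob, 25 mm across, top 16 mm above the point; the slide plate is 30 mm below the point. It moves with the slide; 175 mm along the press's -y from the bush's axis.
- bush (a joint): How far (m) the bronze bush (flange 42 mm across, 3 mm thick) is in the sprocket's hub: 0 to 0.0015 as found, 0.006 = all the way in, flange on the hub face. Tight: 35 N moves it. Firmly seated once the ram, with it all the way in, has borne on it with 80 N (10 N at the handle while turning; 10 N of ram is 1 N at the handle) for 0.2 s; over 240 N (26 N at the handle) spoils it.
- sprocket: Bystander: spare idler sprocket lying flat, 90 mm across, 29 mm high.
- spare_bush: Bystander: spare flanged bush standing on its flange, 42 mm across, 19 mm high, beside the press.
- wrench: Bystander: open wrench, 190 mm, lying behind the press.
- hitch_ball: Bystander: steel hitch ball standing on its nut, 101 mm high.
- chain_box: Bystander: flat black and orange chain carton, 150 x 210 x 34 mm.
- link_bin: Bystander: open white bin of chain links, 160 x 100 x 80 mm.
- mallet: Bystander: hammer, 240 mm, lying.
- grease_tin: Bystander: grey tin, 70 mm across, 85 mm high.

How it is judged (in metres and radians):
On the way, in this order (a step that is already met when the one before it is completed fails the run):
1. the slide is pushed home (within 2 mm) while the ram is clear of the bush (value of joint slide below 0.002 m and contact force between ram and anything else below 1 N), for 0.2 s.
2. the bush is all the way in (within 0.7 mm) and the ram bears on it with at least 80 N (value of joint slide below 0.002 m and value of joint bush above 0.0053 m and contact force between ram and anything else above 80 N), for 0.2 s.
At the end, for the whole second after the job is handed in: The slide is home (within 2 mm), the bush all the way in (within 0.7 mm), the ram off it, and the wheel at rest with its pointer's tip within 8 mm of the mark (all of step 1 and value of joint bush above 0.0053 m and horizontal distance between pointer and mark below 0.008 m and angular speed of wheel below 0.05 rad/s); the robot touches nothing.
It fails at once if the ram presses with more than 240 N (contact force between ram and anything else above 240 N).
It fails at once if a bystander is moved more than 30 mm (distance of any of sprocket, spare_bush, wrench, hitch_ball, chain_box, link_bin, mallet, grease_tin from where it was at the start of the episode above 0.03 m).
It also fails if it takes over 72 s, if anything falls off the work surface, if the arm or the gripper's body presses on something with over 40 N, if the wrist force passes 120 N, or if a joint passes its speed limit or range.

## Working session

There is one attempt and no reset: what is moved stays moved. The work goes in short steps, Python scripts to look and compute and a tool call to move; the robot and the scene stay as the last step left them, time stands still between calls to the robot, and variables do not carry over. Pictures are saved under pics/ and viewed, about 8 in all and at most 12, crops included, and the job is handed in when it is done.

Besides the shell and the picture viewer there is one more tool, called after ">>>" as name(argument=value, ...) on one line, values as JSON. carry_out: Moves the arm, as the interface text tells. Its arguments: {"type":"object","properties":{"commands":{"type":"array","items":{"type":"array","items":{"type":"array","items":{"type":"number"}}}},"grip_force":{"type":"number"}},"required":["commands"]}

```bash
mkdir -p pics; ls; python3 - <<'E'
from bench import r, viewer
import cv2,numpy as np
for n in ["scene","top"]:
    im=viewer.snapshot(n); cv2.imwrite(f"pics/{n}0.png",cv2.resize(im[:,:,::-1],(800,600),interpolation=cv2.INTER_CUBIC))
    c=viewer.calibration(n); R=cv2.Rodrigues(np.array(c["rvec"]))[0]; print(n,c["camera_matrix"],c["k1"],-R.T@np.array(c["tvec"]))
s=r.sense(); print(s)
E
```

```text
pics
scene [[440.27337933   0.         259.0425959 ]
 [  0.         440.27337933 200.36244647]
 [  0.           0.           1.        ]] -0.06899958415383356 [1068.76369526 -431.82123    1345.97093082]
top [[417.36829456   0.         253.00726014]
 [  0.         417.36829456 194.94671239]
 [  0.           0.           1.        ]] -0.10568094146862583 [ 331.33574351   45.74963186 1589.5688112 ]
{'time': 0.1, 'joint_pos': array([-7.05539621e+01,  7.51020385e+00,  8.53236813e+01, -1.60604097e-03,
        8.72630972e+01, -4.89400608e+00]), 'qd': array([-0.02118212, -0.20373535, -0.14826863, -0.05341594,  0.03903748,
        0.00857699]), 'joint_efforts': array([ 1.45271970e-03, -5.70951748e+01, -5.01939476e+01, -1.63903342e-04,
        8.26353673e-03, -3.80524352e-05]), 'tool_pos': array([ 247.13423293, -546.21785176,  249.34918883]), 'tcp_rot': array([-1.79903234e+02, -6.67559017e-03,  2.43401164e+01]), 'ft_force': array([ 0.08822776,  1.07973758, -0.34444536]), 'wrist_torque': array([ 0.00701719,  0.0478921 , -0.01878833]), 'finger_gap': 85.43671795246244}
```

View pics/scene0.png

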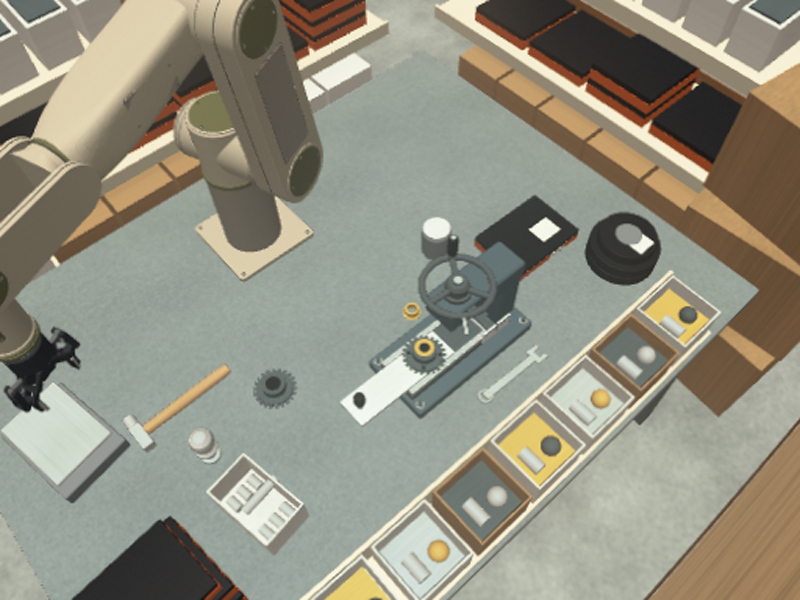

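View pics/top0.png

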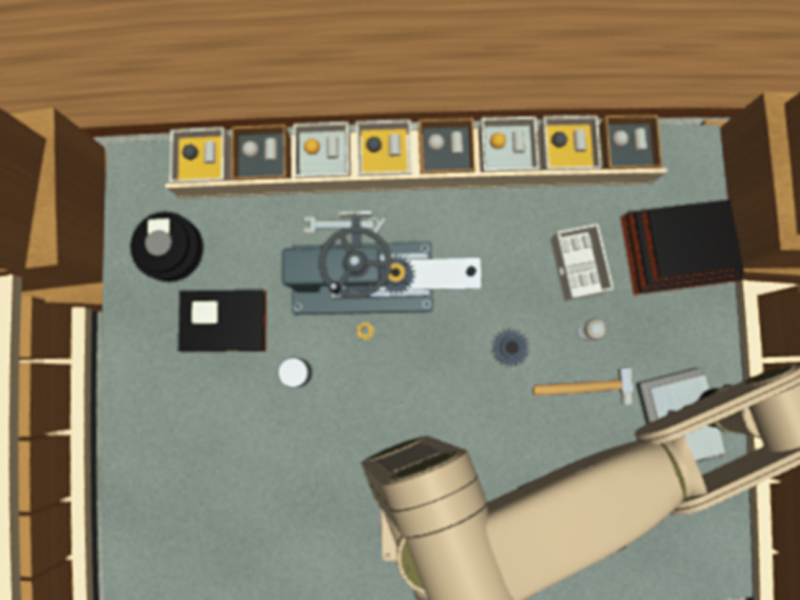

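Scene: the press is ahead of the robot with the slide sticking out to −y. In the top view the wheel hub is near (354,262), the handle near (335,287) and the knob near (471,271). I'll enlarge that region.

```bash
cat > h.py <<'E'
import numpy as np, cv2
from bench import r, viewer
def cam(n): 
    c=viewer.calibration(n); return np.array(c["camera_matrix"]),c["k1"],cv2.Rodrigues(np.array(c["rvec"]))[0],np.array(c["tvec"]).ravel(),np.array(c["rvec"])
def ray(c,u,v):
    K,k,R,t,_=c
    p=cv2.undistortPoints(np.array([[[u,v]]],float),K,np.array([k,0,0,0]))[0,0]
    return -R.T@t, R.T@np.array([p[0],p[1],1])
def onz(c,u,v,z):
    o,d=ray(c,u,v); return o+d*(z-o[2])/d[2]
def proj(c,P):
    K,k,R,t,rv=c
    return cv2.projectPoints(np.array(P,float).reshape(-1,1,3),rv,t,K,np.array([k,0,0,0.]))[0].reshape(-1,2)
def crop(im,x0,y0,w,h,s,name):
    cv2.imwrite(f"pics/{name}.png",cv2.resize(im[y0:y0+h,x0:x0+w,::-1],(w*s,h*s),interpolation=cv2.INTER_CUBIC))
E
python3 - <<'E'
from h import *
crop(viewer.snapshot("top"),175,125,145,85,5,"topc")
E
```

```text
(no output)
```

View pics/topc.png

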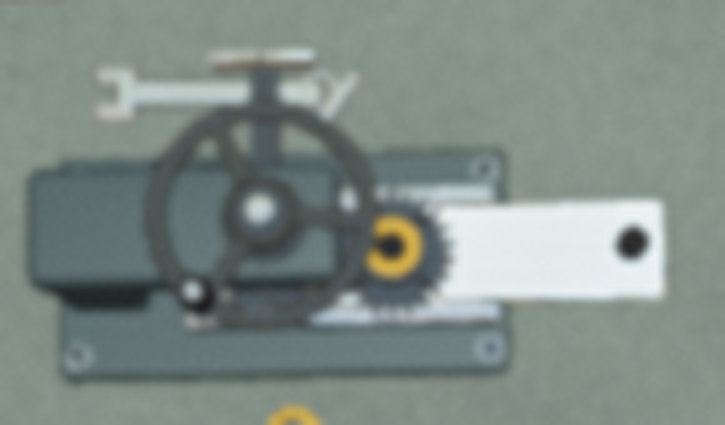

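```bash
python3 - <<'E'
from h import *
T=cam("top");S=cam("scene")
f=lambda x,y:(175+x/5,125+y/5)
hub=onz(T,*f(261,211),248); print("hub",hub)
print("handle",onz(T,*f(197,294),305))
k1=ray(T,*f(632,242));k2=ray(S,360*.64,399*.64)
A=np.array([k1[1],-k2[1]]).T; s=np.linalg.lstsq(A,k2[0]-k1[0],rcond=None)[0]
print("knob",k1[0]+s[0]*k1[1],k2[0]+s[1]*k2[1])
for z in (40,70,100): print(onz(T,*f(632,242),z))
a,b=onz(T,*f(445,204),50),onz(T,*f(660,202),50);c,d=onz(T,*f(465,300),50),onz(T,*f(660,298),50)
print(a,b,c,d)
h1=ray(T,*f(197,294)); 
print("base corners",[onz(T,*f(x,y),30)[:2].round() for x,y in((507,150),(507,370),(63,378))])
print("scene handle",onz(S,453*.64,238*.64,305),"tcp",proj(S,r.sense()["tool_pos"]),"hubS",onz(S,457*.64,283*.64,265))
E
```

```text
hub [565.41741219 135.20156202 248.        ]
handle [504.51439969 172.46377134 305.        ]
knob [ 561.58810171 -123.3264829    90.23665865] [ 566.11344675 -116.43934337   90.15496933]
[ 569.30294269 -128.99155121   40.        ]
[ 564.6958443  -125.60852268   70.        ]
[ 560.08874591 -122.22549416  100.        ]
[600.82486733  10.69161369  50.        ] [ 597.37329183 -150.17601479   50.        ] [528.04760226  -1.75385852  50.        ] [ 525.01911942 -146.90392393   50.        ]
base corners [array([644., -38.]), array([477., -32.]), array([481., 302.])]
scene handle [511.22445699 178.78695688 305.        ] tcp [[ 37.83925333 246.54520896]] hubS [573.39565828 132.39839677 265.        ]
```

The crop shows the hub at (261,211), handle top at (197,294) and knob at (632,242). That puts the wheel about 0.57 rad clockwise of the mark and the slide about 84 mm out. I'll move above the knob.

>>> carry_out(commands=[[[85,46,-25,3,0,0,8.5],[85,92,-51,6,0,0,17],[85,139,-76,9,0,0,25.3],[85,185,-102,12,0,0,25.3],[85,231,-127,15,0,0,25.3]]])

```text
time: 0.78
tool_pos: [406.1, -334.1, 235.0]
tcp_rot: [-180.0, 0.0, -1.0]
ft_force: [0.8, -0.6, -0.0]
finger_gap: 85.0
```

>>> carry_out(commands=[[[85,31,-43,5,0,0,0],[85,62,-86,10,0,0,0],[85,93,-128,15,0,0,0],[85,124,-171,15,0,0,0],[85,154,-214,15,0,0,0]]])

```text
time: 1.4
tool_pos: [563.7, -122.8, 220.0]
tcp_rot: [-180.0, 0.0, -1.0]
ft_force: [0.8, -0.2, -0.0]
finger_gap: 84.9
```

```bash
python3 - <<'E'
from h import *
s=r.sense(); print(s["time"],s["tool_pos"],s["tcp_rot"],s["ft_force"])
im=viewer.snapshot("wrist"); cv2.imwrite("pics/w1.png",im[:,:,::-1])
W=cam("wrist"); print(-W[2].T@W[3], W[2][2]); print(proj(W,[[563,-124,90],[563,-124,44],s["tool_pos"]]))
E
```

```text
1.4 [ 563.6659689  -122.76845814  219.95810853] [-1.79998002e+02  2.41492229e-02 -9.59552379e-01] [ 0.79000009 -0.16345837 -0.02650888]
[ 634.54677747 -118.71501122  343.60216756] [-0.26757425  0.00656546 -0.96351487]
[[262.00981685 194.12132402]
 [261.04228898 182.53122596]
 [265.52548757 265.70405869]]
```

View pics/w1.png

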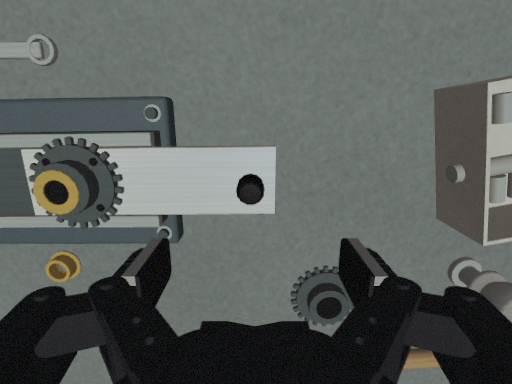

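```bash
python3 - <<'E'
from h import *
W=cam("wrist"); print(W[0][0,0])
for z in (35,45,55): a,b=onz(W,275,147,z),onz(W,274,214,z); print(z,a,b,np.linalg.norm(a-b))
for z in (80,90): print(onz(W,250,190,z))
E
```

```text
285.8821814239555
35 [ 599.83172712 -139.42201301   35.        ] [ 523.68952272 -138.70804595   35.        ] 76.14555167544604
45 [ 600.95663984 -138.75101961   45.        ] [ 527.28176109 -138.06018806   45.        ] 73.67811755865071
55 [ 602.08155256 -138.08002621   55.        ] [ 530.87399946 -137.41233018   55.        ] 71.21068344185538
[ 564.40956248 -112.7762798    80.        ]
[ 567.07028472 -113.00157125   90.        ]
```

```bash
python3 - <<'E'
from h import *
W=cam("wrist"); s=r.sense();im=viewer.snapshot("wrist"); print(-W[2].T@W[3],s["tool_pos"],s["time"])
old=cv2.imread("pics/w1.png")
print(cv2.phaseCorrelate(cv2.cvtColor(old,cv2.COLOR_BGR2GRAY)[:220].astype(float),cv2.cvtColor(im,cv2.COLOR_RGB2GRAY)[:220].astype(float)))
g=cv2.cvtColor(im,cv2.COLOR_RGB2GRAY)
m=(g[150:212,215:274]<60).astype(np.uint8); x,y,w,h=cv2.boundingRect(m); print(x+215,y+150,w,h)
print(g[165,255:290])
for z in (55,60): print(onz(W,250,190,z+46))
t=viewer.snapshot("top"); crop(t,255,150,70,50,10,"topk")
T=cam("top"); print(proj(T,[[564,-113,101],[564,-122,101],[563,-138,55]]))
E
```

```text
[ 634.54677747 -118.71501122  343.60216756] [ 566.33093292 -117.47910203  219.95640565] 1.45
((6.318788642471105, 2.8693185944734836), 0.962263510777939)
243 177 27 30
[179 179 180 181 180 179 180 181 180 181 180 181 180 180 182 180 181 181
 182 182 181 180 180 181 182 180 150 117 114 113 113 117 117 113 115]
[ 569.99707918 -113.24939184  101.        ]
[ 571.3274403  -113.36203757  106.        ]
[[298.83213669 172.36333778]
 [301.31963952 172.28795101]
 [304.31616828 174.37587476]]
```

View pics/topk.png

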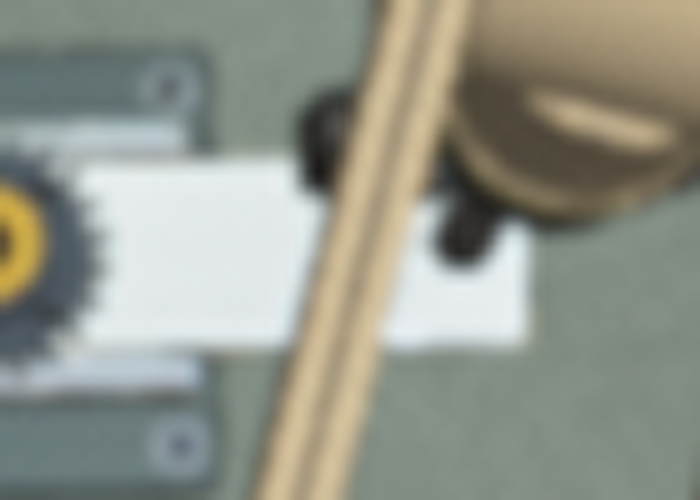

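```bash
python3 - <<'E'
from h import *
W=cam("wrist"); s=r.sense();print(-W[2].T@W[3],s["tool_pos"],s["time"],s["qd"].round(1))
im=viewer.snapshot("wrist"); g=cv2.cvtColor(im,cv2.COLOR_RGB2GRAY)
m=(g[150:212,215:278]<60).astype(np.uint8); x,y,w,h=cv2.boundingRect(m); print(x+215,y+150,w,h)
col=x+215-10
pl=np.where(g[100:260,col]>140)[0]+100; row=np.where(g[165,200:300]>140)[0]+200; print(pl.min(),pl.max(),row.max())
for z in (45,50,55,60):
  a,b=onz(W,col,pl.min()-.5,z),onz(W,col,pl.max()+.5,z)
  t=onz(W,x+215+w/2-.5,y+150+h-1-13,z+46); print(z,a[0],b[0],a[0]-b[0],"knob",t, "end",onz(W,row.max()+.5,165,z)[1])
E
```

```text
[ 632.28545332 -122.82714333  343.23293458] [ 563.76184541 -122.00603949  219.73266817] 1.55 [-3.1 -1.   1.2 -1.2  0.3 -1.5]
238 174 27 30
147 213 276
45 599.1697615901363 525.5781709722539 73.59159061788239 knob [ 564.52445705 -118.82109736   91.        ] end -145.41471491353758
50 599.7249600254274 527.3671632325281 72.35779679289931 knob [ 565.86767966 -118.90050899   96.        ] end -145.0360248199868
55 600.2801584607184 529.1561554928023 71.12400296791611 knob [ 567.21090227 -118.97992063  101.        ] end -144.65733472643603
60 600.8353568960094 530.9451477530765 69.89020914293292 knob [ 568.55412489 -119.05933227  106.        ] end -144.27864463288526
```

Knob found at about (565,−119), top at about z 95–100. I'm descending around it with the jaws along y.

>>> carry_out(commands=[[[85,2,-4,40,0,0,0],[85,2,-4,80,0,0,0],[85,2,-4,110,0,0,0],[85,2,-4,132,0,0,0],[85,2,-4,132,0,0,0]]])

```text
time: 2.22
tool_pos: [562.6, -121.2, 86.0]
tcp_rot: [-179.9, 0.3, -1.1]
ft_force: [-0.3, 0.0, -0.2]
finger_gap: 85.1
```

>>> carry_out(commands=[[[10,0,0,0,0,0,0],[10,0,0,0,0,0,0],[10,0,0,0,0,0,0],[10,0,0,0,0,0,0],[10,0,0,0,0,0,0]]], grip_force=50)

```text
time: 2.85
tool_pos: [565.7, -120.5, 89.5]
tcp_rot: [180.0, -0.1, -1.0]
ft_force: [-2.4, 0.0, 5.7]
finger_gap: 23.6
```

>>> carry_out(commands=[[[10,0,-12,-1.5,0,0,0],[10,0,-26,-1.5,0,0,0],[10,0,-42,-1.5,0,0,0],[10,0,-56,-1.5,0,0,0],[10,0,-65,-1.5,0,0,0]]])

```text
time: 3.48
tool_pos: [566.2, -54.8, 89.6]
tcp_rot: [180.0, -0.0, -0.9]
ft_force: [3.7, -3.7, -5.6]
finger_gap: 23.4
```

>>> carry_out(commands=[[[10,0,-3,-1,0,0,0],[10,0,-6,-1,0,0,0],[10,0,-9,-1,0,0,0]]])

```text
time: 3.85
tool_pos: [566.3, -46.3, 89.7]
tcp_rot: [180.0, 0.0, -1.0]
ft_force: [8.5, -3.2, -14.0]
finger_gap: 23.5
```

>>> carry_out(commands=[[[10,0,-2,0,0,0,0],[10,0,-4,0,0,0,0],[10,0,-5,0,0,0,0]]])

```text
time: 4.22
tool_pos: [566.3, -41.3, 89.7]
tcp_rot: [180.0, 0.0, -1.0]
ft_force: [8.1, -3.0, -13.2]
finger_gap: 23.4
```

>>> carry_out(commands=[[[10,-1,-2,1.5,0,0,0],[10,-1,-4,1.5,0,0,0],[10,-1,-5,1.5,0,0,0]]])

```text
time: 4.6
tool_pos: [566.3, -36.5, 89.6]
tcp_rot: [180.0, -0.1, -1.0]
ft_force: [6.8, -2.6, -6.4]
finger_gap: 23.2
```

>>> carry_out(commands=[[[10,0,-2,0,0,0,0],[10,0,-3,0,0,0,0]]])

```text
time: 4.85
tool_pos: [566.4, -35.7, 89.7]
tcp_rot: [179.8, -0.1, -1.0]
ft_force: [5.8, -15.9, -7.3]
finger_gap: 23.5
```

>>> carry_out(commands=[[[10,0,0,0,0,0,0],[10,0,0,0,0,0,0],[10,0,1.2,0,0,0,0]]])

```text
time: 5.22
tool_pos: [566.4, -35.8, 89.6]
tcp_rot: [179.9, -0.1, -1.0]
ft_force: [6.6, -3.2, -5.0]
finger_gap: 23.6
```

>>> carry_out(commands=[[[85,0,0,0,0,0,0],[85,0,0,0,0,0,0],[85,0,0,0,0,0,0],[85,0,0,-20,0,0,0],[85,0,0,-60,0,0,0]]])

```text
time: 5.85
tool_pos: [564.2, -34.3, 149.2]
tcp_rot: [-180.0, 0.2, -1.0]
ft_force: [0.4, 0.4, -0.8]
finger_gap: 84.7
```

>>> carry_out(commands=[[[85,0,0,-60,0,0,0],[85,0,0,-120,0,0,0],[85,-5,-20,-175,0,0,0],[85,-20,-60,-220,0,0,0],[85,-35,-105,-252,0,0,0]]])

```text
time: 6.48
tool_pos: [531.8, 71.7, 405.9]
tcp_rot: [-180.0, -0.3, -1.0]
ft_force: [0.6, 0.1, -1.2]
finger_gap: 84.8
```

>>> carry_out(commands=[[[85,-15,-50,0,0,0,0],[85,-25,-85,0,0,0,0],[85,-25,-101,0,0,0,0],[85,-25,-101,0,0,0,0],[85,-25,-101,0,0,0,0]]])

```text
time: 7.1
tool_pos: [509.3, 171.3, 401.4]
tcp_rot: [180.0, 0.0, -1.0]
ft_force: [0.4, -0.1, 0.6]
finger_gap: 84.9
```

```bash
python3 - <<'E'
from h import *
W=cam("wrist"); s=r.sense(); print(s["time"],s["tool_pos"],s["tcp_rot"],s["qd"].round(1))
im=viewer.snapshot("wrist"); cv2.imwrite("pics/w2.png",im[:,:,::-1])
print(proj(W,[[508,174,305],[567,137,252]]))
np.savez("w2.npz",K=W[0],k=W[1],R=W[2],t=W[3],rv=W[4])
E
```

```text
7.1 [509.27550332 171.34379592 401.40851688] [ 1.79968593e+02  1.07632715e-03 -1.01229120e+00] [-0.5  0.1  0.2  0.1 -0.1  0.2]
[[251.08838202 202.93969695]
 [290.11990099 124.58892602]]
```

View pics/w2.png

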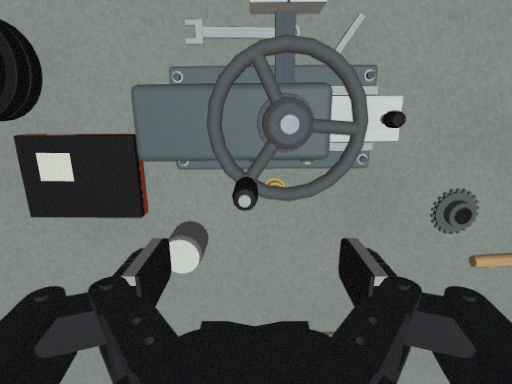

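The picture shows the hub at (289,124), handle top at (245,200), pointer tip near (364,14) and the scale plate at the top (288,5).

```bash
python3 - <<'E'
from h import *
d=np.load("w2.npz"); W=(d["K"],float(d["k"]),d["R"],d["t"],d["rv"])
# fit rim outer ellipse points: extreme l/r/t/b at top surface z~249
im=cv2.imread("pics/w2.png")
P=[onz(W,u,v,246)[:2] for u,v in((208,118),(368,118),(288,36),(288,200))]; print(np.round(P,1))
h=onz(W,245,200,305); p=onz(W,364,14,245); print("handle",h,"ptr",p)
mid=(h[:2]*112+p[:2]*70)/182; print("hub from h+p",mid, np.linalg.norm(h-p), np.degrees(np.arctan2(*(p-h)[1::-1])))
print("hubcap",onz(W,289,124,262))
for y0,y1 in(((206,153),(206,153)),):pass
print("base", [onz(W,u,v,30)[:2].round(1) for u,v in((170,67),(377,66),(178,167),(369,167))])
E
```

```text
[[574.2 214. ]
 [571.8  62.3]
 [643.4 139.2]
 [491.8 137.3]]
handle [510.56531175 178.84605085 305.        ] ptr [660.51460002  72.65528678 245.        ]
hub from h+p [568.23811493 138.00344929] 193.29062943038926 -35.305280718211016
hubcap [567.92370633 139.2320648  262.        ]
base [array([652.5, 304.5]), array([648.6, -29.1]), array([489.2, 305.6]), array([483.4, -30.3])]
```

>>> carry_out(commands=[[[85,1,-7.5,40,0,0,0],[85,1,-7.5,80,0,0,0],[85,1,-7.5,100,0,0,0],[85,1,-7.5,112,0,0,0],[85,1,-7.5,112,0,0,0]]])

```text
time: 7.78
tool_pos: [510.2, 179.5, 289.4]
tcp_rot: [180.0, 0.0, -1.0]
ft_force: [0.3, -0.2, -0.2]
finger_gap: 85.0
```

>>> carry_out(commands=[[[8,0,0,0,0,0,0],[8,0,0,0,0,0,0],[8,0,0,0,0,0,0],[8,0,0,0,0,0,0],[8,0,0,0,0,0,0]]], grip_force=50)

```text
time: 8.4
tool_pos: [510.5, 179.9, 290.0]
tcp_rot: [-180.0, -0.1, -1.0]
ft_force: [0.5, -0.8, 4.8]
finger_gap: 21.0
```

```bash
cat > arc.py <<'E'
import numpy as np,sys,json
# arc.py start_cw step n ncalls : rows per call, tool axes, for the handle at radius 70 (cw angle from mark)
def pos(a,rad=70): th=np.radians(179.1)-a; return rad*np.array([np.cos(th),np.sin(th)])
def tool(d,yaw=-1.0): c,s=np.cos(np.radians(yaw)),np.sin(np.radians(yaw)); return [round(float(d[0]*c+d[1]*s),1),round(float(d[0]*s-d[1]*c),1)]
if __name__=="__main__":
    a,step,n,m=float(sys.argv[1]),float(sys.argv[2]),int(sys.argv[3]),int(sys.argv[4])
    for j in range(m):
        print(round(a,2),"->",round(a+step*n,2),json.dumps([[8]+tool(pos(a+step*(i+1))-pos(a))+[0,0,0,0] for i in range(n)])); a+=step*n
E
python3 arc.py 0.59 0.13 5 5
python3 -c "
from h import *
s=r.sense();print(s['tool_pos'],s['ft_force'],s['finger_gap'])"
```

```text
0.59 -> 1.24 [[8, 5.5, -7.2, 0, 0, 0, 0], [8, 11.9, -13.7, 0, 0, 0, 0], [8, 19.1, -19.2, 0, 0, 0, 0], [8, 27.0, -23.8, 0, 0, 0, 0], [8, 35.4, -27.3, 0, 0, 0, 0]]
1.24 -> 1.89 [[8, 8.8, -2.4, 0, 0, 0, 0], [8, 17.8, -3.7, 0, 0, 0, 0], [8, 26.9, -3.7, 0, 0, 0, 0], [8, 35.9, -2.6, 0, 0, 0, 0], [8, 44.7, -0.3, 0, 0, 0, 0]]
1.89 -> 2.54 [[8, 8.4, 3.4, 0, 0, 0, 0], [8, 16.4, 7.9, 0, 0, 0, 0], [8, 23.6, 13.3, 0, 0, 0, 0], [8, 30.2, 19.6, 0, 0, 0, 0], [8, 35.8, 26.8, 0, 0, 0, 0]]
2.54 -> 3.19 [[8, 4.7, 7.8, 0, 0, 0, 0], [8, 8.3, 16.2, 0, 0, 0, 0], [8, 10.8, 24.9, 0, 0, 0, 0], [8, 12.1, 33.9, 0, 0, 0, 0], [8, 12.3, 43.0, 0, 0, 0, 0]]
3.19 -> 3.84 [[8, -1.0, 9.0, 0, 0, 0, 0], [8, -3.2, 17.9, 0, 0, 0, 0], [8, -6.5, 26.3, 0, 0, 0, 0], [8, -10.9, 34.3, 0, 0, 0, 0], [8, -16.2, 41.7, 0, 0, 0, 0]]
[510.5166748  179.9012663  290.04895742] [ 0.52051506 -0.82591732  4.80213205] 20.951295522804244
```

>>> carry_out(commands=[[[8,5.5,-7.2,0,0,0,0],[8,11.9,-13.7,0,0,0,0],[8,19.1,-19.2,0,0,0,0],[8,27.0,-23.8,0,0,0,0],[8,35.4,-27.3,0,0,0,0]]])

```text
time: 9.02
tool_pos: [547.0, 206.3, 290.0]
tcp_rot: [179.9, -0.1, -1.0]
ft_force: [1.4, -7.1, 7.3]
finger_gap: 20.5
```

>>> carry_out(commands=[[[8,8.8,-1.6,0,0,0,0],[8,17.8,-2.9,0,0,0,0],[8,26.9,-2.9,0,0,0,0],[8,35.9,-1.8,0,0,0,0],[8,44.7,0.5,0,0,0,0]]])

```text
time: 9.65
tool_pos: [590.6, 205.4, 290.0]
tcp_rot: [180.0, 0.1, -1.0]
ft_force: [-6.8, -4.0, 10.8]
finger_gap: 21.0
```

```bash
python3 arc.py 1.89 0.06 3 9
```

```text
1.89 -> 2.07 [[8, 3.9, 1.4, 0, 0, 0, 0], [8, 7.8, 3.1, 0, 0, 0, 0], [8, 11.6, 5.0, 0, 0, 0, 0]]
2.07 -> 2.25 [[8, 3.6, 2.1, 0, 0, 0, 0], [8, 7.1, 4.4, 0, 0, 0, 0], [8, 10.5, 7.0, 0, 0, 0, 0]]
2.25 -> 2.43 [[8, 3.2, 2.7, 0, 0, 0, 0], [8, 6.2, 5.6, 0, 0, 0, 0], [8, 9.1, 8.7, 0, 0, 0, 0]]
2.43 -> 2.61 [[8, 2.7, 3.3, 0, 0, 0, 0], [8, 5.1, 6.7, 0, 0, 0, 0], [8, 7.3, 10.2, 0, 0, 0, 0]]
2.61 -> 2.79 [[8, 2.0, 3.7, 0, 0, 0, 0], [8, 3.8, 7.5, 0, 0, 0, 0], [8, 5.4, 11.4, 0, 0, 0, 0]]
2.79 -> 2.97 [[8, 1.3, 4.0, 0, 0, 0, 0], [8, 2.4, 8.0, 0, 0, 0, 0], [8, 3.3, 12.1, 0, 0, 0, 0]]
2.97 -> 3.15 [[8, 0.6, 4.2, 0, 0, 0, 0], [8, 0.9, 8.3, 0, 0, 0, 0], [8, 1.0, 12.5, 0, 0, 0, 0]]
3.15 -> 3.33 [[8, -0.2, 4.2, 0, 0, 0, 0], [8, -0.6, 8.4, 0, 0, 0, 0], [8, -1.2, 12.5, 0, 0, 0, 0]]
3.33 -> 3.51 [[8, -0.9, 4.1, 0, 0, 0, 0], [8, -2.0, 8.1, 0, 0, 0, 0], [8, -3.4, 12.1, 0, 0, 0, 0]]
```

>>> carry_out(commands=[[[8,3.9,1.4,-0.5,0,0,0],[8,7.8,3.1,-1,0,0,0],[8,11.6,5.0,-1,0,0,0]]])

```text
time: 10.02
tool_pos: [601.5, 200.5, 290.1]
tcp_rot: [180.0, 0.1, -0.9]
ft_force: [-6.7, -2.0, 6.4]
finger_gap: 20.6
```

>>> carry_out(commands=[[[8,3.6,2.1,0,0,0,0],[8,7.1,4.4,0,0,0,0]]])

```text
time: 10.28
tool_pos: [608.5, 196.2, 290.0]
tcp_rot: [180.0, 0.1, -0.9]
ft_force: [-6.4, -1.7, 5.4]
finger_gap: 21.1
```

```bash
python3 arc.py 2.19 0.06 3 7; cat > f.py <<'E'
import numpy as np,sys
x,y,fx,fy=map(float,sys.argv[1:5]); hx,hy=568.3,138.5
d=np.array([x-hx,y-hy]); rr=np.hypot(*d); th=np.arctan2(d[1],d[0]); t=np.array([np.sin(th),-np.cos(th)]); F=np.array([fx-.5,fy])
print("a %.3f r %.1f push %.1f radial %.1f"%((np.radians(179.1)-th)%6.283,rr,-F@t,F@d/rr))
E
python3 f.py 608.5 196.2 -6.4 -1.7
```

```text
2.19 -> 2.37 [[8, 3.3, 2.5, 0, 0, 0, 0], [8, 6.5, 5.3, 0, 0, 0, 0], [8, 9.6, 8.2, 0, 0, 0, 0]]
2.37 -> 2.55 [[8, 2.8, 3.1, 0, 0, 0, 0], [8, 5.5, 6.3, 0, 0, 0, 0], [8, 7.9, 9.8, 0, 0, 0, 0]]
2.55 -> 2.73 [[8, 2.2, 3.6, 0, 0, 0, 0], [8, 4.3, 7.2, 0, 0, 0, 0], [8, 6.1, 11.0, 0, 0, 0, 0]]
2.73 -> 2.91 [[8, 1.6, 3.9, 0, 0, 0, 0], [8, 2.9, 7.9, 0, 0, 0, 0], [8, 4.0, 11.9, 0, 0, 0, 0]]
2.91 -> 3.09 [[8, 0.8, 4.1, 0, 0, 0, 0], [8, 1.4, 8.3, 0, 0, 0, 0], [8, 1.8, 12.5, 0, 0, 0, 0]]
3.09 -> 3.27 [[8, 0.1, 4.2, 0, 0, 0, 0], [8, -0.1, 8.4, 0, 0, 0, 0], [8, -0.5, 12.6, 0, 0, 0, 0]]
3.27 -> 3.45 [[8, -0.7, 4.1, 0, 0, 0, 0], [8, -1.6, 8.2, 0, 0, 0, 0], [8, -2.7, 12.3, 0, 0, 0, 0]]
a 2.164 r 70.3 push 4.7 radial -5.3
```

>>> carry_out(commands=[[[8,2.8,2.0,0,0,0,0],[8,6.0,5.0,0,0,0,0],[8,9.0,8.0,0,0,0,0]]])

```text
time: 10.65
tool_pos: [617.4, 188.4, 290.1]
tcp_rot: [-180.0, 0.1, -0.9]
ft_force: [-6.5, 1.7, 5.9]
finger_gap: 20.6
```

>>> carry_out(commands=[[[8,2.6,3.0,0,0,0,0],[8,5.3,6.3,0,0,0,0],[8,7.7,9.8,0,0,0,0]]])

```text
time: 11.02
tool_pos: [623.8, 180.9, 290.0]
tcp_rot: [-179.8, 0.3, -0.8]
ft_force: [-12.2, 13.5, 7.1]
finger_gap: 20.7
```

>>> carry_out(commands=[[[8,-1.0,-1.4,0,0,0,0]]])

```text
time: 11.15
tool_pos: [623.3, 181.7, 290.1]
tcp_rot: [-179.8, 0.2, -0.8]
ft_force: [-8.9, 5.4, 5.8]
finger_gap: 20.9
```

>>> carry_out(commands=[[[8,0.6,0.9,0,0,0,0],[8,0.6,0.9,0,0,0,0]]])

```text
time: 11.4
tool_pos: [623.5, 181.4, 290.1]
tcp_rot: [-179.8, 0.2, -0.8]
ft_force: [-10.5, 8.7, 6.9]
finger_gap: 21.2
```

>>> carry_out(commands=[[[8,0.2,0.2,0,0,0,0],[8,0.2,0.2,0,0,0,0],[8,0.2,0.2,0,0,0,0],[8,0.2,0.2,0,0,0,0]]])

```text
time: 11.9
tool_pos: [623.5, 181.3, 290.0]
tcp_rot: [-179.8, 0.2, -0.8]
ft_force: [-10.0, 9.4, 4.9]
finger_gap: 20.6
```

```bash
python3 arc.py 2.50 -0.13 5 3; python3 arc.py 0.55 -0.11 5 1
```

```text
2.5 -> 1.85 [[8, -5.9, -6.9, 0, 0, 0, 0], [8, -12.7, -13.0, 0, 0, 0, 0], [8, -20.2, -18.1, 0, 0, 0, 0], [8, -28.3, -22.3, 0, 0, 0, 0], [8, -36.8, -25.3, 0, 0, 0, 0]]
1.85 -> 1.2 [[8, -8.9, -1.9, 0, 0, 0, 0], [8, -18.0, -2.7, 0, 0, 0, 0], [8, -27.0, -2.2, 0, 0, 0, 0], [8, -36.0, -0.6, 0, 0, 0, 0], [8, -44.7, 2.1, 0, 0, 0, 0]]
1.2 -> 0.55 [[8, -8.2, 3.9, 0, 0, 0, 0], [8, -15.9, 8.7, 0, 0, 0, 0], [8, -22.9, 14.6, 0, 0, 0, 0], [8, -29.0, 21.3, 0, 0, 0, 0], [8, -34.3, 28.7, 0, 0, 0, 0]]
0.55 -> 0.0 [[8, -3.6, 6.8, 0, 0, 0, 0], [8, -6.5, 13.9, 0, 0, 0, 0], [8, -8.6, 21.3, 0, 0, 0, 0], [8, -9.8, 28.9, 0, 0, 0, 0], [8, -10.3, 36.6, 0, 0, 0, 0]]
```

Push held at 13.6–13.8 N for over 0.5 s, so the bush is seated. Winding back.

>>> carry_out(commands=[[[8,-6.0,-6.7,0,0,0,0],[8,-12.8,-12.6,0,0,0,0],[8,-20.2,-17.6,0,0,0,0],[8,-28.3,-21.8,0,0,0,0],[8,-36.8,-24.8,0,0,0,0]]])

```text
time: 12.52
tool_pos: [589.8, 205.3, 290.1]
tcp_rot: [-179.8, -0.1, -0.9]
ft_force: [6.2, 8.1, -0.1]
finger_gap: 20.7
```

>>> carry_out(commands=[[[8,-8.9,-1.9,0,0,0,0],[8,-18.0,-2.7,0,0,0,0],[8,-27.0,-2.2,0,0,0,0],[8,-36.0,-0.6,0,0,0,0],[8,-44.7,2.1,0,0,0,0]]])

```text
time: 13.15
tool_pos: [543.7, 204.7, 290.1]
tcp_rot: [-179.8, 0.0, -0.8]
ft_force: [0.1, 10.3, 1.6]
finger_gap: 20.5
```

>>> carry_out(commands=[[[8,-8.2,3.9,0,0,0,0],[8,-15.9,8.7,0,0,0,0],[8,-22.9,14.6,0,0,0,0],[8,-29.0,21.3,0,0,0,0],[8,-34.3,28.7,0,0,0,0]]])

```text
time: 13.78
tool_pos: [508.1, 175.7, 290.0]
tcp_rot: [-179.8, 0.1, -0.8]
ft_force: [-5.2, 7.6, 4.0]
finger_gap: 20.7
```

```bash
python3 - <<'E'
import numpy as np
from scipy.optimize import least_squares as L
P=np.array([(623.5,181.3),(590.6,205.4),(617.4,188.4),(608.5,196.2),(543.7,204.7),(508.1,175.7),(510.5,179.9),(547,206.3),(589.8,205.3)])
for R in (70,None):
  f=(lambda p:np.hypot(*(P-p[:2]).T)-70) if R else (lambda p:np.hypot(*(P-p[:2]).T)-p[2])
  s=L(f,[568,138,70][:2 if R else 3]); print(s.x,f(s.x).round(1))
from h import *
s=r.sense(); print(s["tool_pos"])
E
```

```text
[567.6442287  139.16572231] [-0.   0.1 -0.   0.2 -0.2 -0.1  0.2  0.2 -0.3]
[567.64623223 139.13147611  70.02777386] [-0.   0.1 -0.   0.2 -0.2 -0.1  0.2  0.2 -0.2]
[508.1270232  175.74293757 290.03773486]
```

>>> carry_out(commands=[[[8,-3.4,6.8,0,0,0,0],[8,-6.2,13.8,0,0,0,0],[8,-8.2,21.0,0,0,0,0],[8,-9.4,28.5,0,0,0,0],[8,-9.9,35.4,0,0,0,0]]])

```text
time: 14.4
tool_pos: [497.7, 139.4, 290.0]
tcp_rot: [-179.9, 0.2, -0.9]
ft_force: [-6.8, 3.4, 4.9]
finger_gap: 20.7
```

>>> carry_out(commands=[[[8,0,0,0,0,0,0],[8,0,0,0,0,0,0]]])

```text
time: 14.65
tool_pos: [497.8, 138.6, 290.0]
tcp_rot: [180.0, 0.2, -1.0]
ft_force: [-7.8, -0.9, 6.3]
finger_gap: 20.6
```

>>> carry_out(commands=[[[8,-1.0,-2.0,-0.8,0,0,0],[8,-1.0,-2.0,-0.8,0,0,0],[8,-1.0,-2.0,-0.8,0,0,0]]])

```text
time: 15.02
tool_pos: [497.6, 140.6, 290.1]
tcp_rot: [180.0, 0.1, -1.0]
ft_force: [0.3, 1.1, -5.0]
finger_gap: 20.7
```

```bash
python3 - <<'E'
from h import *
W=cam("wrist"); im=viewer.snapshot("wrist"); crop(im,150,0,220,160,3,"w3")
hub=np.array([567.65,139.15]); s=r.sense()["tool_pos"]; d=hub-s[:2]; d/=np.hypot(*d); print(s,np.degrees(np.arctan2(d[1],d[0])))
p=proj(W,[[*(hub+112*d),245],[*(hub+77*d),245],[*hub,252]]); print(((p-[150,0])*3).round())
E
```

```text
[497.58018804 140.6276716  290.11697236] -1.208106550264416
[[ 319. -397.]
 [ 318. -145.]
 [ 315.  330.]]
```

View pics/w3.png

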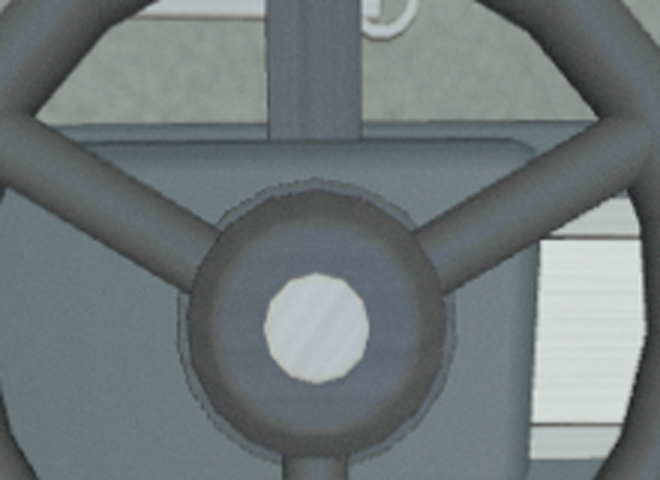

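Wheel at about the mark by the fitted geometry. Pointer is out of view, so I'll release, rise and check.

>>> carry_out(commands=[[[85,0,0,0,0,0,0],[85,0,0,0,0,0,0],[85,0,0,0,0,0,0],[85,0,0,-20,0,0,0],[85,0,0,-60,0,0,0]]])

```text
time: 15.7
tool_pos: [497.3, 140.4, 351.4]
tcp_rot: [180.0, 0.1, -1.0]
ft_force: [0.5, 1.4, -0.3]
finger_gap: 85.0
```

>>> carry_out(commands=[[[85,0,0,-40,0,0,0],[85,20,0,-80,0,0,0],[85,30,0,-100,0,0,0],[85,30,0,-100,0,0,0],[85,30,0,-100,0,0,0]]])

```text
time: 16.32
tool_pos: [527.7, 140.1, 450.6]
tcp_rot: [180.0, 0.0, -1.0]
ft_force: [0.8, 0.2, -1.0]
finger_gap: 84.9
```

```bash
python3 - <<'E'
from h import *
W=cam("wrist"); s=r.sense(); print(s["time"],s["tool_pos"],s["qd"].round(1),s["ft_force"])
im=viewer.snapshot("wrist"); crop(im,185,0,200,150,4,"w4")
hub=np.array([567.65,139.15]); a=np.radians(-.9); e=np.array([np.cos(a),np.sin(a)]); 
print(((proj(W,[[*(hub+112*e),245],[*(hub+77*e),245],[*hub,252],[*(hub-70*e),305]])-[185,0])*4).round())
np.savez("w4.npz",K=W[0],k=W[1],R=W[2],t=W[3],rv=W[4])
E
```

```text
16.325 [527.66029842 140.05627431 450.64853139] [ 0.1  0.1  1.5  0.1 -0.2 -0.1] [ 0.78286611  0.24507124 -1.0164023 ]
[[278. 120.]
 [278. 265.]
 [278. 558.]
 [279. 861.]]
```

View pics/w4.png

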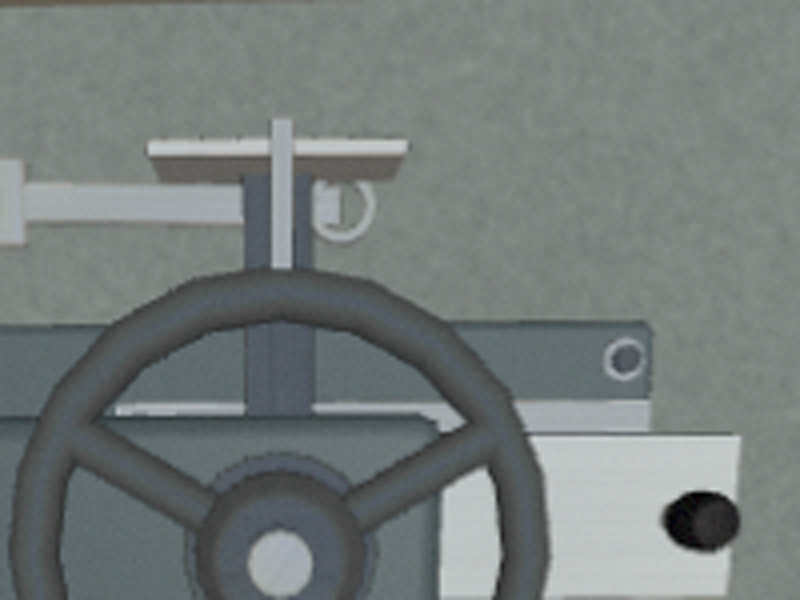

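The pointer tip at (282,120) lies over the plate's middle, about (278,147), so roughly 1 mm off. I'll check that the slide is still home before handing in.

```bash
python3 - <<'E'
from h import *
d=np.load("w4.npz"); W=(d["K"],float(d["k"]),d["R"],d["t"],d["rv"])
k=onz(W,185+715/4,520/4,104); print("knob",k)
p=onz(W,185+282/4,120/4,245); c=onz(W,185+278/4,146/4,240); print(p,c)
if abs(k[1]+36)<5: s=r.sense(); print(s["time"],s["ft_force"]); print(r.hand_in())
E
```

```text
knob [567.29341629 -37.39712412 104.        ]
[679.66270596 136.39047158 245.        ] [674.69470945 137.50603119 240.        ]
16.375 [ 0.27562648 -0.03170829  0.59768818]
the job is handed in; nothing more can be done
None
```

I pushed the slide home, seated the bush, wound the wheel back to the mark and handed the job in at about 16.4 s. The hand-in reports no verdict.

- **Slide:** I gripped the knob and pushed until it stopped hard with about 16 N. The last picture puts the knob at y ≈ −37 mm, against −36 mm at the stop. That difference is within what the picture can resolve.
- **Bush:** The push on the handle rose from about 6 N to a short peak of about 18 N. I eased it back and held 13.6–13.8 N for over 0.5 s, which is roughly 115 N at the ram. I judged it seated from that rise in force, not from a picture.
- **Wheel:** The last picture shows the pointer's tip about 1 mm from the middle of the scale plate, against the 8 mm allowed. By wheel angle it had read within about 0.6 mm just before I let go.
- **Release:** The gripper was open and well above the press at hand-in, with the wrist force near zero. I saw no bystander touched, but I did not check each one in a final picture.

The one measurement that disagreed was an early wrist picture taken while the arm was still settling. It put the knob about 10 mm off, so I measured again once the arm was nearly at rest.

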